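# Stand the reagent bottles in their spill holders

### The arm

A 6-joint arm with a two-finger parallel gripper is mounted at the origin on a cart in front of the work surface, level with it; the furniture and walls round the work are solid. World frame = base frame: x ahead of the robot, y to its left, z up, the work surface at z = 0. Lengths are in m, angles in rad, forces in N, time in s.
With the tool pointing down it reaches from about 0.375 to 0.975 m from the base axis. Payload 3.8 kg.
Tool frame: the origin (TCP) lies on the centre line of the jaws, within the pads' length; the fingertips stand 14 mm ahead of it and the grasp point (between the pads) lies 5 mm behind it; z points along the fingers, x is the direction in which the jaws open and shut, and the axes are right-handed (so a half turn about z gives the same grasp; the last joint's range is limited). The gripper opens to 85 mm and grips with 20 to 120 N. Pads are 22 mm wide; open, the fingers measure 114 mm over their backs; the gripper's body (76 mm by 85 mm) begins 54 mm behind the grasp point. The pads swing forward as they close: fully open they stand 13 mm farther back than shut.
Start: joints at [-1.319, 0.264, 1.604, -0, 1.274, -0.037], TCP at [0.192, -0.647, 0.245] pointing down, gripper open.
Joint ranges: [-2.63, 2.63], [-0.94, 2.18], [0.31, 2.57], [-1.31, 4.45], [0, 2.66], [-2.55, 2.55]. Speed limits (rad/s): [2.57, 2.57, 3.14, 3.14, 3.14, 3.14].

### API

Orientations are given as a rotation vector (axis times angle).
In Python, from workcell import bot gives the robot as it stands. The module is installed in compiled form; this text tells all that it offers.
- The arm moves only by the tool arm_command, never from a script. Its argument "steps" is one flat list of numbers, 7 for each row, row after row: the shift along the tool's x, y, z in units of 30 mm (1.0 is 30 mm), then the turn, a rotation vector about the tool's x, y, z in units of 6 degrees (1.0 is 6 degrees), then the opening, from 0 (shut) to 1 (fully open). In form: [tx, ty, tz, ax, ay, az, fingers, tx, ty, tz, ax, ay, az, fingers, ...]. A call has 1 to 10 rows; each row shifts and turns the commanded pose from where the row before left it, along the tool's axes as they then stand; what a row does not reach is not made up. A row lasts 1/8 s, in which the tool goes at most 62.5 mm and 10.7 degrees, less where a joint would pass 70% of its speed; a pose out of reach is approached as far as the arm can. A call is refused whole if a number of a shift passes 1 or a number of a turn 1, either way. A call with a gripper value outside its range is refused whole. The fingers move at their own pace and stop on an object; "squeeze" is the grip in N (left out, the last holds). Time passes only in rows, so rows that do not move let the fingers close. It gives the time, the measured TCP pose, the force and the opening at its end, in the units of the state.
- bot.read_state(): the state, without advancing time (a new reading comes with each control period).
- bot.read_camera(name): name is "scene" or "top" or "wrist"; returns a dict with "img" (400x640x3 uint8, red, green, blue), "camera_matrix" (3x3 intrinsics, pixels), "pose" (4x4, takes a point from camera to world coordinates); the wrist camera has in their place "T_tool_cam" (4x4, takes a point from camera to tool coordinates, whose origin is the TCP and whose axes are the tool frame's). Camera axes: x right, y down, z forward; pixel columns grow to the right and rows downward; lengths in m; the calibration is good to about 2 mm. A picture is of the moment at which its call begins: read the wrist's pose just before it. There is no depth.
- bot.finish_job(): hands the job in, once; it reports no verdict.
The state is a dict: "time": time; "q": joint angles; "joint_vel": joint speeds; "joint_torque": joint torques, N m; "tool_pos": TCP position; "tcp_rot": TCP orientation; "wrist_force": force on the tool from outside, world axes, zero at the start; "torque": the same for the moment, N m; "width": opening from 0.0 (shut) to 1.0 (fully open).
Only numpy, scipy, OpenCV 4.12 (cv2) and the standard library are available. Lean on these libraries where they do the work, as an engineer would, in place of code of your own. Each camera call takes 0.05 s, during which the arm holds its last target.

### The job

Four reagent bottles stand loose among four round white spill holders on the clear front part of the bench: stand each bottle upright, flat inside the rim of the holder of its own size - the largest bottle in the largest holder, the medium bottle in the middle-sized one, and each of the two small brown vials in a small holder of its own. Do not tip anything over, leave the two specimen cups where they are, and let go of everything at the end; the bottles at the back beside the centrifuge are not part of the job.

Things in the scene. Friction and masses are not known exactly. Their poses are not given: they have to be found in the camera images.
- vial_1: small dark brown glass vial with a red screw cap, 48 mm tall, one of two of this size: straight cylinder of 25 mm diameter from the bottom to about 30 mm up, then shoulder and cap (the whole lower 42 mm feels like a 25 mm cylinder). About 40 g. Loose, standing upright. Origin: centre of its underside; z up along its axis.
- vial_2: small dark brown glass vial with a green screw cap, 48 mm tall, one of two of this size: straight cylinder of 25 mm diameter from the bottom to about 30 mm up, then shoulder and cap (the whole lower 42 mm feels like a 25 mm cylinder). About 40 g. Loose, standing upright. Origin: centre of its underside; z up along its axis.
- medium_bottle: medium bottle: pale blue plastic with a red screw cap, 112 mm tall, body of 48 mm diameter up to about 70 mm above its bottom, then a shoulder and a narrower cap (the lower 98 mm feels like a 48 mm cylinder). About 110 g. Loose, standing upright. Origin: centre of its underside; z up along its axis.
- large_bottle: largest bottle: dark brown glass with a black screw cap, 129 mm tall, body of 54 mm diameter up to about 80 mm above its bottom, then a shoulder and a narrower cap (the lower 115 mm feels like a 54 mm cylinder). About 200 g. Loose, standing upright. Origin: centre of its underside; z up along its axis.
- holder_small_1: round white plastic spill holder, the smallest size (there are two alike): a dish of 50 mm outside and 42 mm inside diameter, 10 mm high over all, with a flat floor 4 mm above the bench and an open top. Fixed to the bench. Origin: centre of its underside, on the bench; z up.
- holder_small_2: round white plastic spill holder, the smallest size (there are two alike): a dish of 50 mm outside and 42 mm inside diameter, 10 mm high over all, with a flat floor 4 mm above the bench and an open top. Fixed to the bench. Origin: centre of its underside, on the bench; z up.
- holder_medium: round white plastic spill holder of the middle size: a dish of 74 mm outside and 66 mm inside diameter, 10 mm high over all, with a flat floor 4 mm above the bench and an open top. Fixed to the bench. Origin: centre of its underside, on the bench; z up.
- holder_large: round white plastic spill holder, the largest: a dish of 90 mm outside and 82 mm inside diameter, 10 mm high over all, with a flat floor 4 mm above the bench and an open top. Fixed to the bench. Origin: centre of its underside, on the bench; z up. (Behind the left part of the work stands a tall white analyzer, 0.47 m high: its front is at x = 0.59 m, its right side at y = -0.09 m; carry things round its front corner.)
- cup_1: white specimen cup with a wide yellow screw lid, 64 mm across the lid and 71 mm tall, standing beside the work; not a bottle, to be left alone. Loose. Origin: centre of its underside; z up.
- cup_2: white specimen cup with a wide orange screw lid, 64 mm across the lid and 71 mm tall, standing beside the work; not a bottle, to be left alone. Loose. Origin: centre of its underside; z up.
Mind the look-alikes: they are no part of the job. Leave any blue or purple look-alike of the holder_small_2 alone.

How it is judged:
By the outcome, as a careful person would: the job done as asked, in the order asked, and still so for the second after the job is handed in, with the robot touching nothing.
It also fails if it takes over 109 s, if anything falls off the work surface, if the arm or the gripper's body presses on something with over 40 N, if the wrist force passes 120 N, or if a joint passes its speed limit or range.

## Working session

There is one attempt and no reset: what is moved stays moved. The work goes in short steps, Python scripts to look and compute and a tool call to move; the robot and the scene stay as the last step left them, time stands still between calls to the robot, and variables do not carry over. Pictures are saved under pics/ and viewed, and the job is handed in when it is done.

Besides the shell and the picture viewer there is one more tool, called after ">>>" as name(argument=value, ...) on one line, values as JSON. arm_command: Moves the arm, as the interface text tells. Its arguments: {"type":"object","properties":{"steps":{"type":"array","items":{"type":"number"}},"squeeze":{"type":"number"}},"required":["steps"]}

```bash
mkdir -p pics
python3 - <<'E'
from workcell import bot
import cv2,numpy as np
for n in ["scene","top"]:
    d=bot.read_camera(n); cv2.imwrite(f"pics/{n}0.png",d["img"][:,:,::-1]); print(n,d["camera_matrix"],d["pose"])
    np.savez(n+"0.npz",**{k:np.array(v) for k,v in d.items()})
s=bot.read_state();print(s)
d=bot.read_camera("wrist");print(d["T_tool_cam"],d["camera_matrix"])
E
```

```text
scene [[413.29078649   0.         317.4727823 ]
 [  0.         413.29078649 199.42567144]
 [  0.           0.           1.        ]] [[-0.720052   -0.48588737  0.49541758 -0.04929343]
 [-0.69387982  0.49646269 -0.52158948  0.57523147]
 [ 0.0074774  -0.71933181 -0.6946264   1.02913218]
 [ 0.          0.          0.          1.        ]]
top [[466.02794898   0.         318.78872241]
 [  0.         466.02794898 201.40747164]
 [  0.           0.           1.        ]] [[ 0.02483623 -0.98018698  0.1965112   0.36883942]
 [-0.99968059 -0.02343145  0.00947068 -0.19717985]
 [-0.0046785  -0.19668365 -0.98045584  1.41432421]
 [ 0.          0.          0.          1.        ]]
{'time': 0.1, 'q': array([-1.31891866e+00,  2.64680631e-01,  1.60525322e+00,  3.07130069e-05,
        1.27370331e+00, -3.69022302e-02]), 'joint_vel': array([-0.00090652, -0.00122788, -0.00094967, -0.00088405,  0.00083756,
        0.00047819]), 'joint_torque': array([-3.21988409e-05, -5.16706467e+01, -3.68588662e+01, -7.92243600e-05,
        6.18719656e-03, -2.47946048e-05]), 'tool_pos': array([ 0.19207519, -0.6464283 ,  0.24407608]), 'tcp_rot': array([-2.51691002e+00,  1.87791472e+00,  2.47143966e-03]), 'wrist_force': array([-0.24214417,  0.0783061 , -1.05360842]), 'torque': array([-0.01959468,  0.01516568,  0.03752829]), 'width': 0.9995720567127904}
[[ 9.99999528e-01  1.61770882e-05 -9.70950774e-04 -4.33623643e-04]
 [ 2.90697623e-04  9.49023092e-01  3.15206418e-01 -8.03722532e-02]
 [ 9.26553828e-04 -3.15206552e-01  9.49022640e-01 -1.28858882e-01]
 [ 0.00000000e+00  0.00000000e+00  0.00000000e+00  1.00000000e+00]] [[294.8930325    0.         315.48879102]
 [  0.         294.8930325  200.42885212]
 [  0.           0.           1.        ]]
```

View pics/scene0.png

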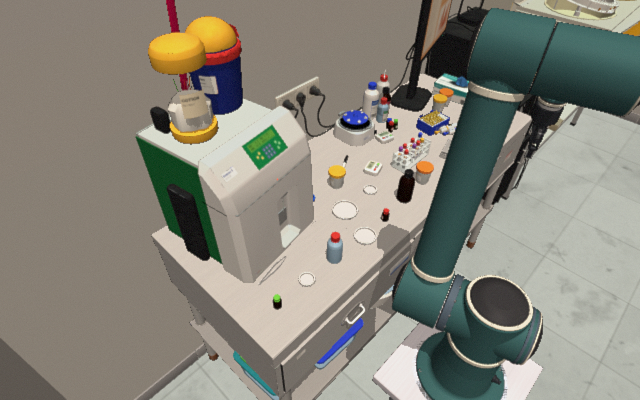

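View pics/top0.png

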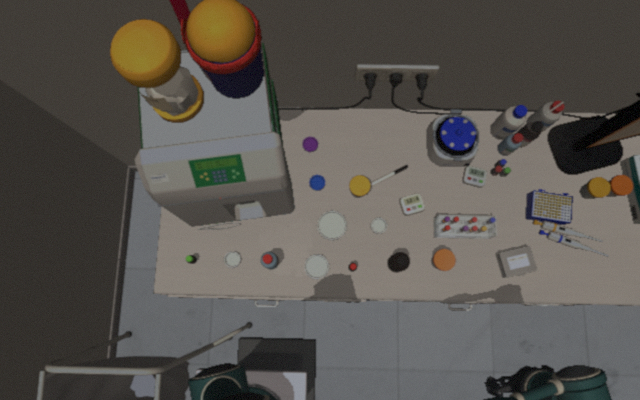

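```bash
cat > h.py <<'E'
import numpy as np,cv2
from scipy.spatial.transform import Rotation as R
def ray(K,T,u,v,z):
    d=T[:3,:3]@np.array([(u-K[0,2])/K[0,0],(v-K[1,2])/K[1,1],1]); o=T[:3,3]
    return o+d*(z-o[2])/d[2]
E
python3 - <<'E'
from h import *
for n in ["top","scene"]:
    a=np.load(n+"0.npz"); im=a["img"];K=a["camera_matrix"];T=a["pose"]
    hsv=cv2.cvtColor(im,cv2.COLOR_RGB2HSV)
    masks={"white":(hsv[...,1]<28)&(hsv[...,2]>(150 if n=="top" else 190)),"red":((hsv[...,0]<6)|(hsv[...,0]>172))&(hsv[...,1]>150)&(hsv[...,2]>80),
     "green":(abs(hsv[...,0].astype(int)-60)<14)&(hsv[...,1]>150)&(hsv[...,2]>80),"dark":hsv[...,2]<45}
    z={"white":.01,"red":.048,"green":.048,"dark":.129}
    for k,m in masks.items():
        c,l,st,ce=cv2.connectedComponentsWithStats(m.astype(np.uint8))
        for i in range(1,c):
            if 12<st[i,4]<2500:
                p=ray(K,T,*ce[i],z[k])
                if .3<p[0]<.9 and -.75<p[1]<.35: print(n,k,ce[i].round(1),st[i,2:],p.round(3))
im=cv2.imread("pics/top0.png")[130:310,150:480]; cv2.imwrite("pics/topc.png",cv2.resize(im,None,fx=2.4,fy=2.4,interpolation=2))
E
```

```text
top red [267.1 258.5] [ 9  8 56] [ 0.469 -0.037  0.048]
top red [352.5 266.2] [ 6  7 33] [ 0.453 -0.287  0.048]
top green [189.4 258.3] [ 4  5 14] [0.464 0.19  0.048]
top dark [277.  110.5] [ 6 37 63] [ 0.895 -0.056  0.129]
top dark [273.8 119.8] [ 4 14 24] [ 0.866 -0.048  0.129]
top dark [448.3 144. ] [ 37  35 247] [ 0.804 -0.553  0.129]
top dark [400.6 168.9] [11  7 20] [ 0.727 -0.416  0.129]
top dark [125.3 237.6] [ 7 43 90] [0.511 0.349 0.129]
top dark [398.3 261.6] [ 21  19 297] [ 0.464 -0.407  0.129]
top dark [193.4 259.4] [ 5  7 17] [0.456 0.156 0.129]
top dark [118.5 299.6] [ 12  77 237] [0.343 0.35  0.129]
scene white [357.6 132.3] [20  5 42] [ 0.842 -0.607  0.01 ]
scene white [385.1 137.1] [18  7 49] [ 0.736 -0.662  0.01 ]
scene white [416.3 138.6] [ 5  5 13] [ 0.636 -0.745  0.01 ]
scene white [412.8 154.8] [ 37  32 297] [ 0.583 -0.642  0.01 ]
scene white [373.8 168.2] [17 11 67] [ 0.643 -0.467  0.01 ]
scene white [369.7 189.3] [13  9 70] [ 0.578 -0.362  0.01 ]
scene white [344.3 209.9] [ 24  18 293] [ 0.575 -0.217  0.01 ]
scene white [288.6 234.1] [ 19  22 262] [ 0.632 -0.007  0.01 ]
scene white [364.4 235.4] [ 23  18 251] [ 0.451 -0.175  0.01 ]
scene white [306.1 278.6] [ 15  15 140] [0.467 0.077 0.01 ]
scene red [390.9 122.9] [ 5  5 17] [ 0.752 -0.715  0.048]
scene red [406.  151.3] [ 3  5 13] [ 0.591 -0.597  0.048]
scene red [385.7 211.3] [ 6  6 26] [ 0.449 -0.279  0.048]
scene red [334.9 236.6] [ 9 10 75] [ 0.495 -0.079  0.048]
scene green [276.4 298.1] [ 6  7 39] [0.461 0.197 0.048]
scene dark [444.7 166.6] [ 60 172 389] [ 0.393 -0.523  0.129]
scene dark [354.4 124.9] [ 29  10 127] [ 0.778 -0.499  0.129]
scene dark [390.4 126.2] [10 10 38] [ 0.673 -0.589  0.129]
scene dark [405.5 186.9] [ 17  33 386] [ 0.429 -0.342  0.129]
scene dark [188.8 221.1] [  43   76 1581] [0.801 0.233 0.129]
scene dark [385.1 217.3] [ 5  7 27] [ 0.394 -0.187  0.129]
scene dark [277.1 304.6] [ 7  8 38] [0.404 0.24  0.129]
```

View pics/topc.png

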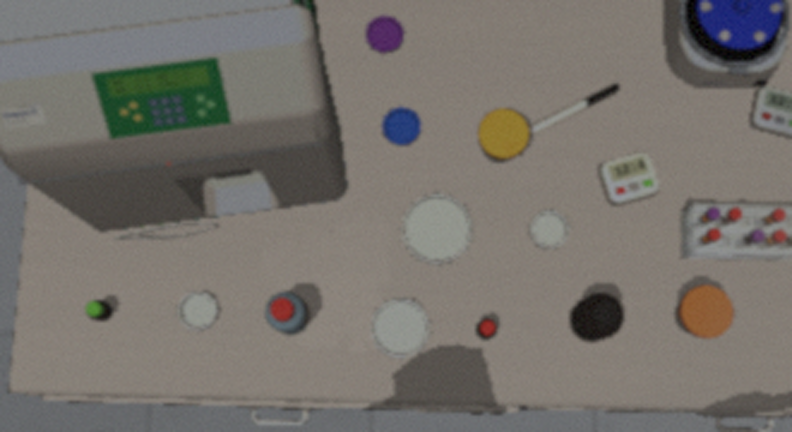

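Run:
```python
from h import *
a=np.load("top0.npz"); im=a["img"];K=a["camera_matrix"];T=a["pose"]
b=np.load("scene0.npz")
hsv=cv2.cvtColor(im,cv2.COLOR_RGB2HSV)
for (u,v) in [(233,259),(317,265),(332,225),(378,226)]:
    print(hsv[v,u],hsv[v,u+30] )
    w=hsv[v-25:v+26,u-25:u+26]
    m=((w[...,1]<22)&(w[...,2]>90)).astype(np.uint8)
    c,l,st,ce=cv2.connectedComponentsWithStats(m)
    i=l[25,25]; p=ray(K,T,ce[i,0]+u-25,ce[i,1]+v-25,.009)
    print(ce[i]+[u-25,v-25],st[i],p.round(4), "diam",2*np.sqrt(st[i,4]/np.pi)/466*1.41)
def two(u1,u2):
    A=[];B=[]
    for (q,(u,v)) in ((a,u1),(b,u2)):
        K=q["camera_matrix"];T=q["pose"];d=T[:3,:3]@np.array([(u-K[0,2])/K[0,0],(v-K[1,2])/K[1,1],1]);d/=np.linalg.norm(d)
        P=np.eye(3)-np.outer(d,d);A.append(P);B.append(P@T[:3,3])
    return np.linalg.lstsq(np.vstack(A),np.hstack(B),rcond=None)[0]
print("redcap",two((352.5,266.2),(385.7,211.3)),"green",two((189.4,258.3),(276.4,298.1)),"med",two((267.1,258.5),(334.9,236.6)))
for n,p,z in (("red",(352.5,266.2),.042),("green",(189.4,258.3),.042),("med",(267.1,258.5),.106),("large",(398.3,261.6),.1)): print(n,ray(K,T,*p,z))
```

```text
[ 49  14 149] [  0 146 129]
[231.90869565 259.1826087 ] [ 15  17  18  17 230] [0.4673 0.0729 0.009 ] diam 0.051778822899676155
[ 48   9 147] [ 15  32 129]
[316.208577   266.29824561] [ 12  14  26  26 513] [ 0.4524 -0.1808  0.009 ] diam 0.07732980906057654
[ 41  14 151] [ 14  29 132]
[331.77089337 225.04178674] [ 10  10  30  31 694] [ 0.5781 -0.2249  0.009 ] diam 0.08994312868860796
[ 45  14 150] [ 16  32 135]
[378.57534247 225.21917808] [ 18  16  17  17 219] [ 0.581  -0.3673  0.009 ] diam 0.05052546425111453
redcap [ 0.45354665 -0.28733677  0.03873838] green [0.46540713 0.19307698 0.03818381] med [ 0.46537699 -0.04345161  0.1016079 ]
red [ 0.45327877 -0.28715998  0.042     ]
green [0.46453685 0.19155249 0.042     ]
med [ 0.46484307 -0.04409776  0.106     ]
large [ 0.46564798 -0.41145496  0.1       ]
```

Candidates in the top image: large holder (332,225), about 90 mm across; medium holder (316,266), about 77 mm; small holders (232,259) and (379,225). The blue (317,183) and purple (310,144) discs are decoys. Large black-capped bottle (398,262); red-capped blue medium bottle (267,258); green vial (189,258); red vial (352,266). The cups are yellow (360,186) and orange (444,260). The bottles at the back right are not part of the job. I'll start with the large bottle, using a tool yaw of -45° throughout.

>>> arm_command(steps=[0,-0.9,0,0,0,-0.9,1,0,-1,0,0,0,-0.95,1,0,-1,0,0,0,-0.95,1,0,-1,0,0,0,-0.95,1,0,-1,0,0,0,-0.95,1,0,-1,0,0,0,0,1,0,-1,0,0,0,0,1,0,-1,0,0,0,0,1,0,-0.7,0,0,0,0,1,0,0,0,0,0,0,1], squeeze=40)

```text
time: 1.4
tool_pos: [0.4005, -0.4998, 0.2451]
tcp_rot: [-2.901, 1.206, 0.001]
wrist_force: [-0.4, -0.9, -0.2]
width: 1.002
```

```bash
cat >> h.py <<'E'
def go(target,yaw=-45.):
    """print needed shift in tool units from measured pose to target xyz, tool yaw (deg of tool x in world)"""
    from workcell import bot
    s=bot.read_state(); Rt=R.from_rotvec(s["tcp_rot"]); 
    d=Rt.inv().apply(np.array(target)-s["tool_pos"])/.03
    y=np.radians(yaw);G=np.array([[np.cos(y),np.sin(y),0],[np.sin(y),-np.cos(y),0],[0,0,-1]])
    t=(Rt.inv()*R.from_matrix(G)).as_rotvec(degrees=True)/6
    print("t",round(s["time"],2),"pos",s["tool_pos"].round(4),"shift",d.round(2),"turn",t.round(2),"F",s["wrist_force"].round(1),"w",round(s["width"],3))
def look(name):
    from workcell import bot
    s=bot.read_state(); d=bot.read_camera("wrist")
    T=np.eye(4);T[:3,:3]=R.from_rotvec(s["tcp_rot"]).as_matrix();T[:3,3]=s["tool_pos"];T=T@d["T_tool_cam"]
    cv2.imwrite(f"pics/{name}.png",d["img"][:,:,::-1]); np.savez(name+".npz",img=d["img"],K=d["camera_matrix"],T=T)
    return d["img"],d["camera_matrix"],T
E
python3 - <<'E'
from h import *
go((.466,-.411,.245)); look("w1")
E
```

```text
t 1.4 pos [ 0.4005 -0.4998  0.2451] shift [-0.56 -3.63  0.  ] turn [ 0.    0.   -0.02] F [-0.4 -0.9 -0.2] w 1.002
```

View pics/w1.png

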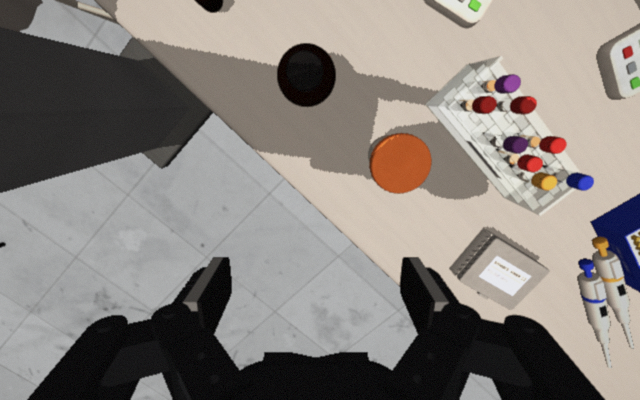

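Run:
```python
from h import *
a=np.load("w1.npz")
for u,v,z in((306,75,.08),(306,75,.129),(401,162,.071)): print(ray(a["K"],a["T"],u,v,z))
```

```text
[ 0.46794538 -0.41897918  0.08      ]
[ 0.46615399 -0.42287438  0.129     ]
[ 0.4780969  -0.54629208  0.071     ]
```

>>> arm_command(steps=[-0.2,-0.9,0,0,0,0,1,-0.2,-0.9,0,0,0,0,1,-0.15,-0.8,0,0,0,0,1,0,-0.5,0,0,0,0,1,0,0,0,0,0,0,1])

```text
time: 2.08
tool_pos: [0.4543, -0.4237, 0.2453]
tcp_rot: [2.9, -1.207, 0.0]
wrist_force: [-0.1, -0.7, 0.7]
width: 1.0
```

Run:
```python
from h import *
go((.466,-.411,.245)); look("w2")
```

```text
t 2.08 pos [ 0.4543 -0.4237  0.2453] shift [-0.03 -0.58  0.01] turn [ 0.   -0.   -0.04] F [-0.1 -0.7  0.7] w 1.0
```

View pics/w2.png

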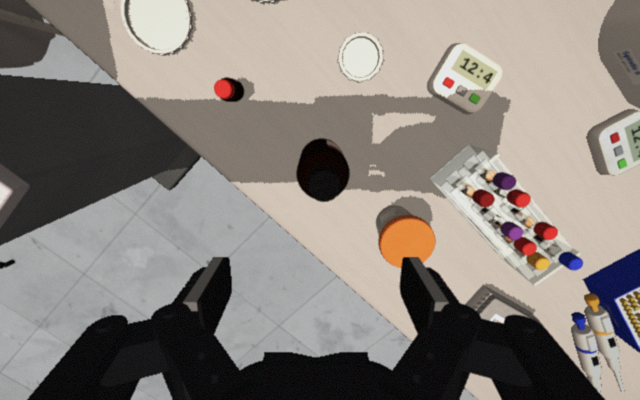

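Run:
```python
from h import *
a=np.load("w2.npz"); im=a["img"][110:270,260:450,::-1].astype(float)
cv2.imwrite("pics/w2c.png",cv2.resize(np.clip(im*2.2+20,0,255).astype(np.uint8),None,fx=4,fy=3.5,interpolation=2))
K,T=a["K"],a["T"]
for n,u,v,z in(("shoulder?",323,167,.08),("cap",324,182,.129),("orange",406,242,.071),("red",225,89,.048),("sh2",361,57,.01)): print(n,ray(K,T,u,v,z).round(4))
def proj(p):
    q=np.linalg.inv(T)@np.append(p,1);q=K@q[:3];return (q[:2]/q[2]).round(1)
for z in(0,.08,.129): print(proj((.466,-.411,z)),proj((.467,-.419,z)))
b=np.load("top0.npz");print(ray(b["camera_matrix"],b["pose"],444,260,.071),ray(b["camera_matrix"],b["pose"],398.3,261.6,.129))
```

```text
shoulder? [ 0.4723 -0.4153  0.08  ]
cap [ 0.4702 -0.4171  0.129 ]
orange [ 0.4766 -0.5452  0.071 ]
red [ 0.4544 -0.2904  0.048 ]
sh2 [ 0.5812 -0.3684  0.01  ]
[315.6 155. ] [320.6 158.9]
[315.6 168.4] [321.8 173.1]
[315.6 180.5] [323.  186.1]
[ 0.47554773 -0.54696779  0.071     ] [ 0.46351194 -0.40672707  0.129     ]
```

View pics/w2c.png

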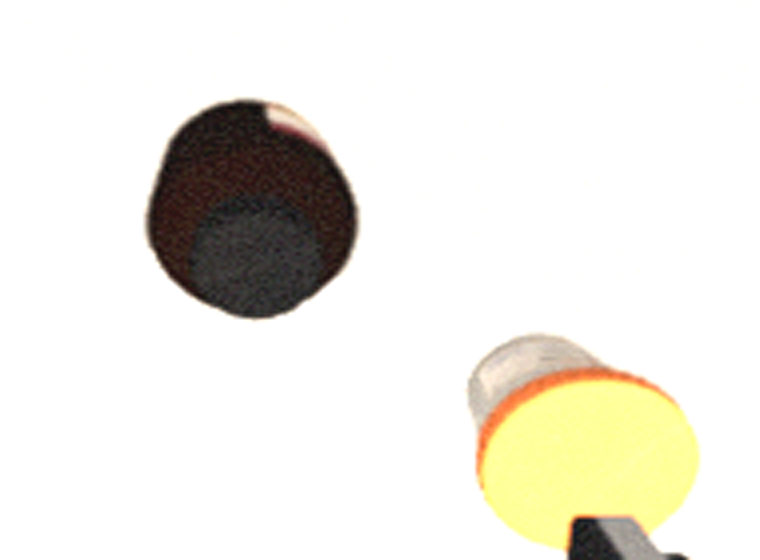

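>>> arm_command(steps=[0.19,-0.5,0,0,0,0,1,0,0,0.9,0,0,0,1,0,0,1,0,0,0,1,0,0,1,0,0,0,1,0,0,1,0,0,0,1,0,0,0.8,0,0,0,1,0,0,0.45,0,0,0,1,0,0,0,0,0,0,1])

```text
time: 3.12
tool_pos: [0.4684, -0.4166, 0.0896]
tcp_rot: [-2.899, 1.209, 0.003]
wrist_force: [-0.0, 0.2, -0.3]
width: 1.002
```

Run:
```python
from h import *
go((.469,-.417,.09)); look("w3")
```

```text
t 3.12 pos [ 0.4684 -0.4166  0.0896] shift [ 0.02 -0.   -0.01] turn [ 0.    0.02 -0.04] F [-0.   0.2 -0.3] w 1.002
```

View pics/w3.png

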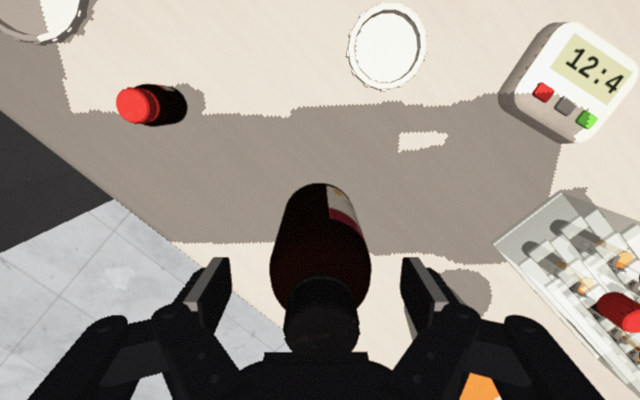

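The bottle at (320,250) sits centred between the pads, so I'll close on it.

>>> arm_command(steps=[0,0,0,0,0,0,0,0,0,0,0,0,0,0,0,0,0,0,0,0,0,0,0,0,0,0,0,0,0,0,0,0,0,0,0,0,0,0,0,0,0,0], squeeze=50)

```text
time: 3.92
tool_pos: [0.4698, -0.4179, 0.0925]
tcp_rot: [2.899, -1.208, 0.005]
wrist_force: [0.6, -0.2, 5.1]
width: 0.622
```

Run:
```python
from h import *
go((.469,-.417,.09))
```

```text
t 3.92 pos [ 0.4698 -0.4179  0.0925] shift [-0.04 -0.    0.08] turn [-0.   -0.03 -0.04] F [ 0.6 -0.2  5.1] w 0.622
```

>>> arm_command(steps=[0,0,-0.3,0,0,0,0,0,0,-0.6,0,0,0,0,0,0,-0.8,0,0,0,0,0,0,-0.5,0,0,0,0,0,0,0,0,0,0,0])

```text
time: 4.55
tool_pos: [0.4697, -0.4179, 0.159]
tcp_rot: [2.899, -1.208, 0.005]
wrist_force: [-0.3, 0.1, -0.9]
width: 0.617
```

>>> arm_command(steps=[-0.1,-0.4,0,0,0,0,0,-0.2,-0.7,0,0,0,0,0,-0.25,-0.9,0,0,0,0,0,-0.25,-0.9,0,0,0,0,0,-0.25,-0.9,0,0,0,0,0,-0.25,-0.9,0,0,0,0,0,-0.25,-0.8,0,0,0,0,0,-0.25,-0.8,0,0,0,0,0,-0.15,-0.5,0,0,0,0,0,0,0,0,0,0,0,0])

```text
time: 5.8
tool_pos: [0.5728, -0.2301, 0.1562]
tcp_rot: [-2.901, 1.205, 0.002]
wrist_force: [-0.7, -0.7, -1.3]
width: 0.623
```

Run:
```python
from h import *
go((.578,-.225,.1)); look("w4")
```

```text
t 5.8 pos [ 0.5728 -0.2301  0.1562] shift [ 0.   -0.24  1.87] turn [ 0.    0.01 -0.02] F [-0.7 -0.7 -1.3] w 0.623
```

View pics/w4.png

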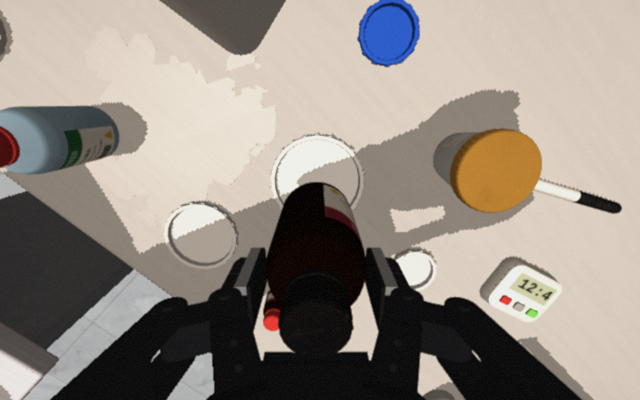

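Run:
```python
from h import *
a=np.load("w4.npz");K,T=a["K"],a["T"]
for p in ((317.5,177),(272,177),(363,177),(317,134),(201,235),(408,269)): print(p,ray(K,T,*p,.01).round(4))
def proj(p):
    q=np.linalg.inv(T)@np.append(p,1);q=K@q[:3];return (q[:2]/q[2]).round(1)
print(proj((.578,-.225,.01)),[proj((.578+.045*c,-.225+.045*s,.01)) for c,s in((.707,.707),(.707,-.707),(-.707,.707))])
```

```text
(317.5, 177) [ 0.5826 -0.2216  0.01  ]
(272, 177) [ 0.5518 -0.1907  0.01  ]
(363, 177) [ 0.6133 -0.2524  0.01  ]
(317, 134) [ 0.6108 -0.1927  0.01  ]
(201, 235) [ 0.4554 -0.1802  0.01  ]
(408, 269) [ 0.5795 -0.3609  0.01  ]
[316.7 182.7] [array([316.6, 135.2]), array([363.4, 182.7]), array([270. , 182.8])]
```

>>> arm_command(steps=[0,-0.26,0,0,0,0,0,0,0,0.5,0,0,0,0,0,0,0.7,0,0,0,0,0,0,0.5,0,0,0,0,0,0,0.2,0,0,0,0,0,0,0,0,0,0,0])

```text
time: 6.6
tool_pos: [0.5775, -0.2262, 0.0988]
tcp_rot: [-2.9, 1.209, 0.003]
wrist_force: [0.1, 0.8, -1.5]
width: 0.618
```

Run:
```python
from h import *
go((.579,-.2245,.0975)); look("w5")
```

```text
t 6.6 pos [ 0.5775 -0.2262  0.0988] shift [-0.01 -0.08  0.04] turn [ 0.01  0.02 -0.04] F [ 0.1  0.8 -1.5] w 0.618
```

View pics/w5.png

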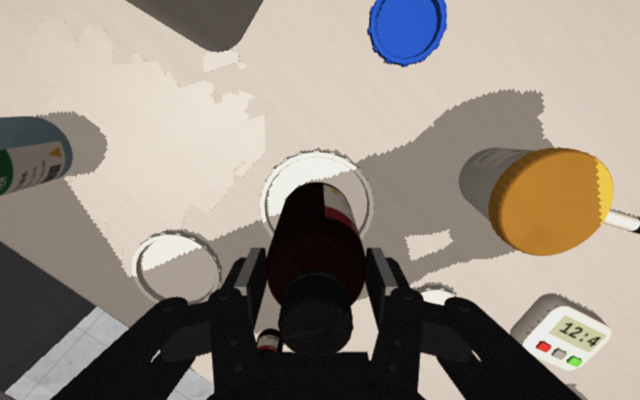

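>>> arm_command(steps=[0,-0.05,0.06,0,0,0,0,0,0,0.04,0,0,0,0,0,0,0,0,0,0,0])

```text
time: 7.02
tool_pos: [0.5793, -0.2253, 0.0971]
tcp_rot: [-2.9, 1.208, -0.001]
wrist_force: [-0.4, -0.3, -1.1]
width: 0.616
```

>>> arm_command(steps=[0,0,0,0,0,0,0.75,0,0,0,0,0,0,0.9,0,0,0,0,0,0,0.9,0,0,0,0,0,0,0.9,0,0,-0.5,0,0,0,0.9,0,0,-1,0,0,0,0.9,0,0,-1,0,0,0,0.9,0,0,-1,0,0,0,0.9,0,0,-0.6,0,0,0,0.9,0,0,0,0,0,0,0.9])

```text
time: 8.28
tool_pos: [0.5803, -0.2258, 0.2222]
tcp_rot: [2.9, -1.209, 0.007]
wrist_force: [0.7, 0.5, -0.1]
width: 0.899
```

Run:
```python
from h import *
go((.465,-.044,.22)); look("w6")
```

```text
t 8.28 pos [ 0.5803 -0.2258  0.2222] shift [-7.01 -1.54  0.05] turn [-0.02 -0.04 -0.04] F [ 0.7  0.5 -0.1] w 0.899
```

View pics/w6.png

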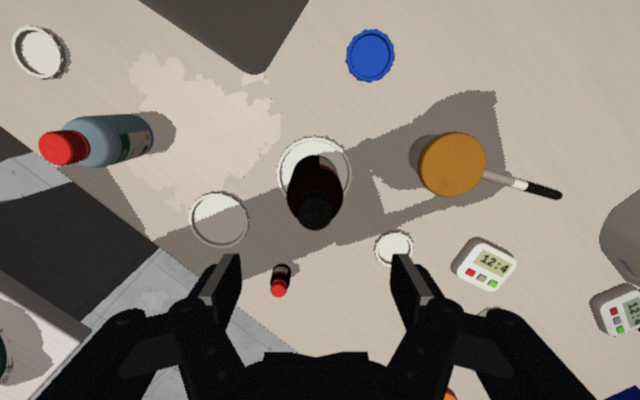

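>>> arm_command(steps=[-0.7,0.7,0,0,0,0,0.9,-0.9,0.9,0,0,0,0,0.9,-0.9,0.9,0,0,0,0,0.9,-0.6,0,0,0,0,0,0.9,-0.9,-0.9,0,0,0,0,0.9,-0.9,-0.9,0,0,0,0,0.9,-0.9,-0.9,0,0,0,0,0.9,-0.7,-0.7,0,0,0,0,0.9,-0.4,-0.4,0,0,0,0,0.9,0,0,0,0,0,0,0.9])

```text
time: 9.57
tool_pos: [0.4611, -0.0499, 0.2192]
tcp_rot: [2.901, -1.205, -0.001]
wrist_force: [-0.3, 0.9, -0.4]
width: 0.901
```

Run:
```python
from h import *
go((.465,-.044,.22)); im,K,T=look("w7")
h=cv2.cvtColor(im,cv2.COLOR_RGB2HSV)
m=(((h[...,0]<6)|(h[...,0]>172))&(h[...,1]>150)&(h[...,2]>80)).astype(np.uint8)
c,l,st,ce=cv2.connectedComponentsWithStats(m)
for i in range(1,c):
    if st[i,4]>40: print(ce[i],st[i],ray(K,T,*ce[i],.108))
```

```text
t 9.57 pos [ 0.4611 -0.0499  0.2192] shift [-0.05 -0.23 -0.03] turn [ 0.01  0.01 -0.02] F [-0.3  0.9 -0.4] w 0.901
[314.36442786 193.0199005 ] [299 176  31  34 804] [ 0.46508251 -0.04313432  0.108     ]
```

View pics/w7.png

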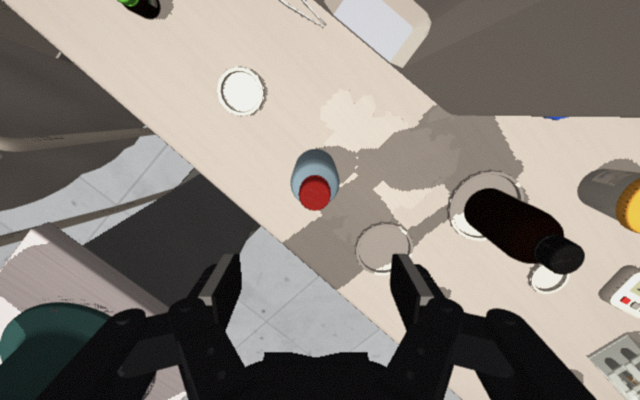

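>>> arm_command(steps=[-0.06,-0.25,0,0,0,0,0.9,0,0,0.9,0,0,0,0.9,0,0,1,0,0,0,0.9,0,0,1,0,0,0,0.9,0,0,1,0,0,0,0.9,0,0,0.6,0,0,0,0.9,0,0,0.2,0,0,0,0.9,0,0,0,0,0,0,0.9])

```text
time: 10.62
tool_pos: [0.4654, -0.0446, 0.0788]
tcp_rot: [2.899, -1.21, -0.001]
wrist_force: [-0.7, 0.4, 0.1]
width: 0.901
```

>>> arm_command(steps=[0,0,0,0,0,0,0,0,0,0,0,0,0,0,0,0,0,0,0,0,0,0,0,0,0,0,0,0,0,0,0,0,0,0,0,0,0,0,0,0,0,0], squeeze=40)

```text
time: 11.38
tool_pos: [0.4661, -0.0443, 0.08]
tcp_rot: [-2.899, 1.208, -0.003]
wrist_force: [-1.0, 0.6, 6.3]
width: 0.555
```

Run:
```python
from h import *
go((.453,-.181,.15)); im,K,T=look("w8")
```

```text
t 11.38 pos [ 0.4661 -0.0443  0.08  ] shift [ 2.93  3.52 -2.33] turn [-0.01 -0.02 -0.04] F [-1.   0.6  6.3] w 0.555
```

View pics/w8.png

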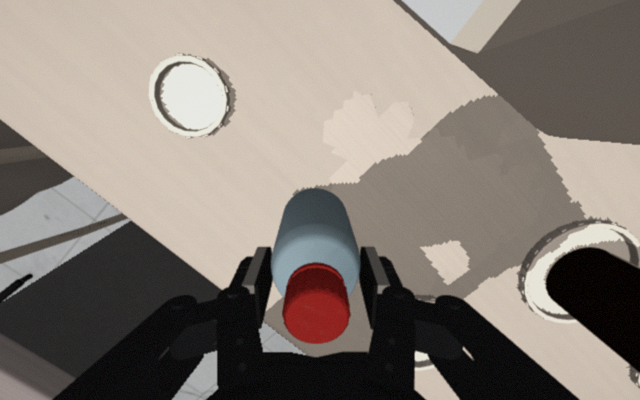

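>>> arm_command(steps=[0,0,-0.3,0,0,0,0,0,0,-0.6,0,0,0,0,0,0,-0.5,0,0,0,0,0.3,0.4,0,0,0,0,0,0.6,0.7,0,0,0,0,0,0.7,0.8,0,0,0,0,0,0.6,0.8,0,0,0,0,0,0.5,0.5,0,0,0,0,0,0.23,0.3,0,0,0,0,0,0,0,0,0,0,0,0])

```text
time: 12.68
tool_pos: [0.4519, -0.1812, 0.1203]
tcp_rot: [-2.899, 1.211, 0.001]
wrist_force: [0.1, -0.5, -1.5]
width: 0.552
```

Run:
```python
from h import *
go((.453,-.181,.085)); im,K,T=look("w9")
def proj(p):
    q=np.linalg.inv(T)@np.append(p,1);q=K@q[:3];return (q[:2]/q[2]).round(1)
print([proj((.453+.037*c,-.181+.037*s,.01)) for c,s in((.707,.707),(.707,-.707),(-.707,.707))])
```

```text
t 12.68 pos [ 0.4519 -0.1812  0.1203] shift [ 0.02 -0.03  1.18] turn [ 0.    0.01 -0.06] F [ 0.1 -0.5 -1.5] w 0.552
[array([317.2, 157.8]), array([360.7, 200.5]), array([274.2, 201. ])]
```

View pics/w9.png

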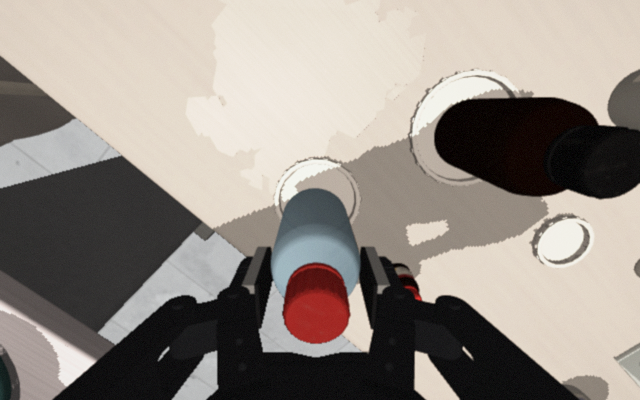

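>>> arm_command(steps=[0,0,0.4,0,0,0,0,0,0,0.5,0,0,0,0,0,0,0.25,0,0,0,0,0,0,0,0,0,0,0])

```text
time: 13.22
tool_pos: [0.4515, -0.1799, 0.0849]
tcp_rot: [-2.9, 1.208, 0.004]
wrist_force: [0.1, 0.1, -0.3]
width: 0.55
```

>>> arm_command(steps=[0,0,0,0,0,0,0.65,0,0,0,0,0,0,0.8,0,0,0,0,0,0,0.8,0,0,0,0,0,0,0.8,0,0,-0.5,0,0,0,0.8,0,0,-1,0,0,0,0.8,0,0,-1,0,0,0,0.8,0,0,-0.7,0,0,0,0.8,0,0,-0.3,0,0,0,0.8,0,0,0,0,0,0,0.8])

```text
time: 14.48
tool_pos: [0.4529, -0.1808, 0.1922]
tcp_rot: [2.9, -1.209, 0.003]
wrist_force: [-0.9, -0.3, -1.7]
width: 0.802
```

Run:
```python
from h import *
go((.454,-.289,.15)); im,K,T=look("w10")
```

```text
t 14.47 pos [ 0.4529 -0.1808  0.1922] shift [2.58 2.51 1.41] turn [-0.01 -0.02 -0.04] F [-0.9 -0.3 -1.7] w 0.802
```

View pics/w10.png

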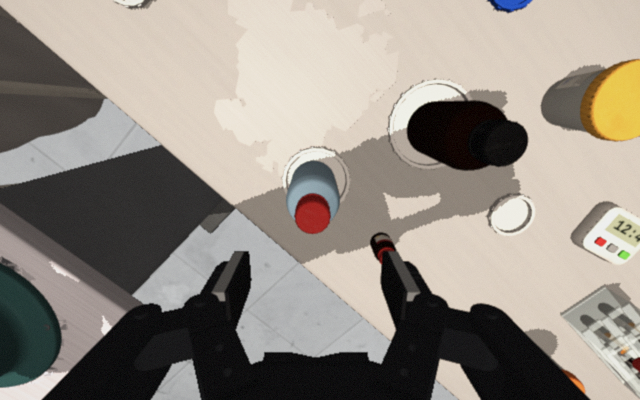

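>>> arm_command(steps=[0.5,0.5,0,0,0,0,0.7,0.8,0.8,0,0,0,0,0.7,0.8,0.7,0,0,0,0,0.7,0.48,0.5,0,0,0,0,0.7,0,0,0,0,0,0,0.7])

```text
time: 15.15
tool_pos: [0.4531, -0.2891, 0.1903]
tcp_rot: [-2.898, 1.211, 0.003]
wrist_force: [0.3, -0.1, -0.1]
width: 0.7
```

```bash
cat >> h.py <<'E'
def blobs(im,K,T,col,z,mn=40):
    h=cv2.cvtColor(im,cv2.COLOR_RGB2HSV)
    hh=h[...,0].astype(int)
    c0=((hh<6)|(hh>172)) if col=="red" else (abs(hh-60)<14)
    m=(c0&(h[...,1]>150)&(h[...,2]>60)).astype(np.uint8)
    c,l,st,ce=cv2.connectedComponentsWithStats(m)
    for i in range(1,c):
        if st[i,4]>mn: print(ce[i].round(1),st[i],ray(K,T,*ce[i],z).round(4))
E
python3 - <<'E'
from h import *
go((.454,-.289,.15)); im,K,T=look("w11"); blobs(im,K,T,"red",.045)
E
```

```text
t 15.15 pos [ 0.4531 -0.2891  0.1903] shift [ 0.02 -0.02  1.34] turn [ 0.    0.02 -0.06] F [ 0.3 -0.1 -0.1] w 0.7
[200.2 111.5] [ 177   92   48   41 1544] [ 0.4322 -0.1637  0.045 ]
[551.5 175.5] [546 171  12  10  72] [ 0.6205 -0.4376  0.045 ]
[315.6 188.7] [306 179  20  21 326] [ 0.4535 -0.2872  0.045 ]
[598.7 309.1] [584 299  30  21 408] [ 0.5758 -0.6091  0.045 ]
[632.5 309.6] [621 302  19  18 192] [ 0.6019 -0.6363  0.045 ]
[633.7 355.9] [623 349  17  16 130] [ 0.5717 -0.6995  0.045 ]
```

View pics/w11.png

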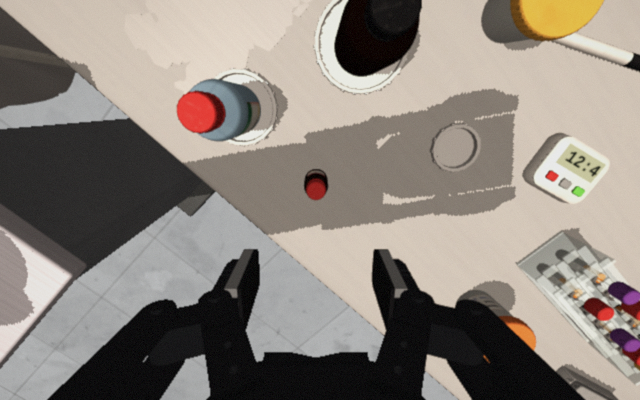

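>>> arm_command(steps=[-0.04,-0.06,0.5,0,0,0,0.7,0,0,0.9,0,0,0,0.7,0,0,0.9,0,0,0,0.7,0,0,0.9,0,0,0,0.7,0,0,0.9,0,0,0,0.7,0,0,0.8,0,0,0,0.7,0,0,0.4,0,0,0,0.7,0,0,0,0,0,0,0.7])

```text
time: 16.2
tool_pos: [0.4532, -0.2849, 0.031]
tcp_rot: [-2.9, 1.207, 0.004]
wrist_force: [-0.4, 0.9, 0.1]
width: 0.704
```

Run:
```python
from h import *
go((.4535,-.287,.026)); im,K,T=look("w12")
```

```text
t 16.2 pos [ 0.4532 -0.2849  0.031 ] shift [0.06 0.04 0.17] turn [ 0.    0.03 -0.04] F [-0.4  0.9  0.1] w 0.704
```

View pics/w12.png

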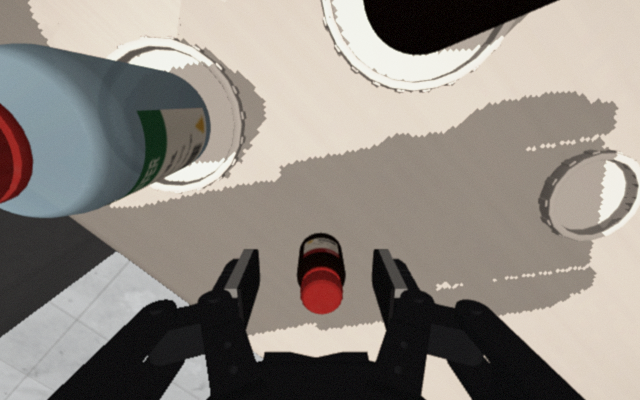

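>>> arm_command(steps=[0.06,0.04,0.15,0,0,0,0.7,0,0,0,0,0,0,0.35,0,0,0,0,0,0,0.1,0,0,0,0,0,0,0,0,0,0,0,0,0,0,0,0,0,0,0,0,0,0,0,0,0,0,0,0], squeeze=25)

```text
time: 17.12
tool_pos: [0.455, -0.2887, 0.0284]
tcp_rot: [2.9, -1.208, 0.002]
wrist_force: [-0.9, -0.8, 5.4]
width: 0.284
```

Run:
```python
from h import *
go((.5805,-.3665,.06)); im,K,T=look("w13")
```

```text
t 17.12 pos [ 0.455  -0.2887  0.0284] shift [ 4.79 -1.15 -1.05] turn [-0.   -0.01 -0.04] F [-0.9 -0.8  5.4] w 0.284
```

View pics/w13.png

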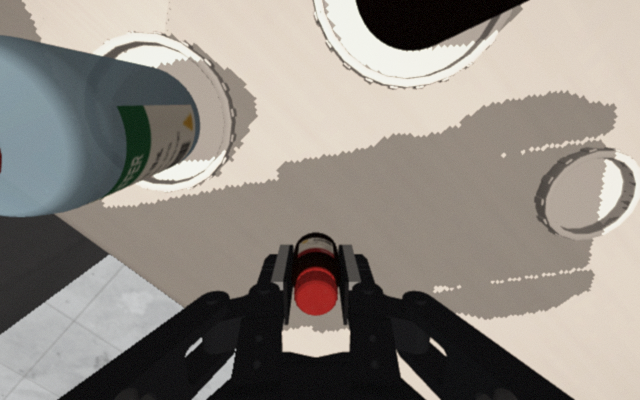

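>>> arm_command(steps=[0,0,-0.4,0,0,0,0,0,0,-0.8,0,0,0,0,0.5,-0.1,0,0,0,0,0,0.8,-0.2,0,0,0,0,0,0.9,-0.2,0,0,0,0,0,0.9,-0.25,0,0,0,0,0,0.8,-0.2,0,0,0,0,0,0.6,-0.1,0,0,0,0,0,0.29,-0.1,0,0,0,0,0,0,0,0,0,0,0,0])

```text
time: 18.42
tool_pos: [0.5804, -0.3662, 0.063]
tcp_rot: [-2.9, 1.208, 0.001]
wrist_force: [0.7, 0.0, 0.0]
width: 0.286
```

Run:
```python
from h import *
go((.5805,-.3665,.034)); im,K,T=look("w14")
def proj(p):
    q=np.linalg.inv(T)@np.append(p,1);q=K@q[:3];return (q[:2]/q[2]).round(1)
print([proj((.5805+.025*c,-.3665+.025*s,.01)) for c,s in((.707,.707),(.707,-.707),(-.707,.707))])
```

```text
t 18.43 pos [ 0.5804 -0.3662  0.063 ] shift [0.01 0.01 0.97] turn [ 0.    0.01 -0.04] F [0.7 0.  0. ] w 0.286
[array([317.2, 193.9]), array([354.5, 229.3]), array([280.1, 229.6])]
```

View pics/w14.png

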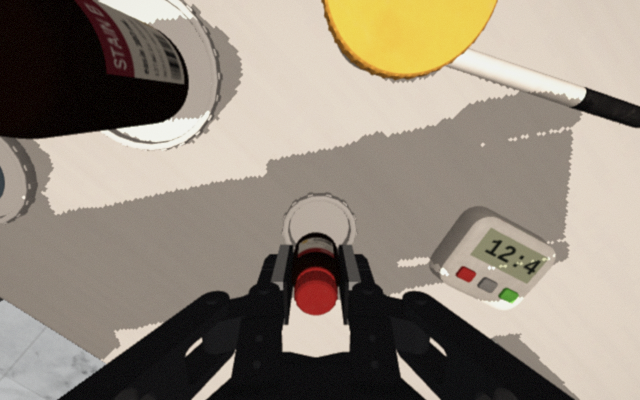

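>>> arm_command(steps=[0.03,0,0.4,0,0,0,0,0,0,0.4,0,0,0,0,0,0,0.15,0,0,0,0,0,0,0,0,0,0,0])

```text
time: 18.98
tool_pos: [0.5801, -0.3663, 0.0342]
tcp_rot: [-2.899, 1.209, 0.003]
wrist_force: [0.2, 0.1, -1.2]
width: 0.285
```

Run:
```python
from h import *
go((.5805,-.3665,.034)); im,K,T=look("w15")
```

```text
t 18.98 pos [ 0.5801 -0.3663  0.0342] shift [ 0.01 -0.01  0.01] turn [ 0.    0.02 -0.04] F [ 0.2  0.1 -1.2] w 0.285
```

View pics/w15.png

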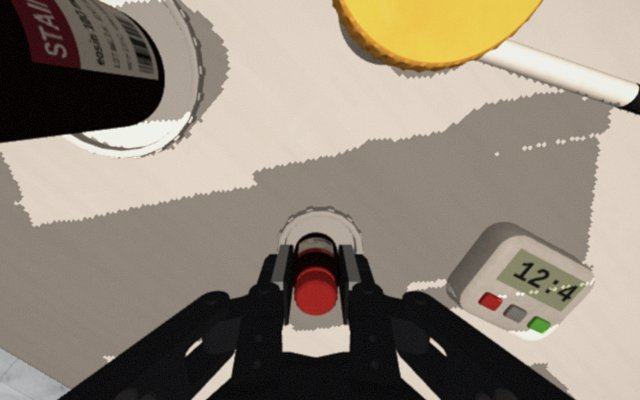

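>>> arm_command(steps=[0,0,0,0,0,0,0.4,0,0,0,0,0,0,0.55,0,0,0,0,0,0,0.55,0,0,0,0,0,0,0.55,0,0,-0.5,0,0,0,0.55,0,0,-0.9,0,0,0,0.6,0,0,-1,0,0,0,0.6,0,0,-1,0,0,0,0.6,0,0,-1,0,0,0,0.6,0,0,-1,0,0,0,0.6])

```text
time: 20.27
tool_pos: [0.581, -0.3668, 0.1997]
tcp_rot: [2.9, -1.208, 0.002]
wrist_force: [0.5, -0.5, -0.5]
width: 0.596
```

Run:
```python
from h import *
go((.45,-.367,.21)); im,K,T=look("w16")
```

```text
t 20.27 pos [ 0.581  -0.3668  0.1997] shift [-3.07  3.1  -0.35] turn [-0.   -0.01 -0.04] F [ 0.5 -0.5 -0.5] w 0.596
```

View pics/w16.png

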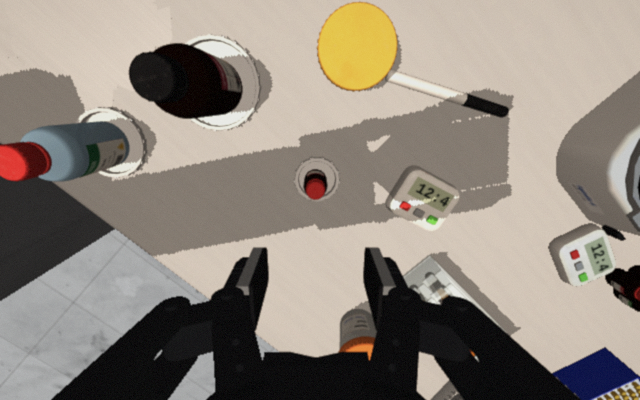

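>>> arm_command(steps=[-0.7,0.7,-0.3,0,0,0,0.7,-0.9,0.9,-0.3,0,0,0,0.7,-0.9,0.9,0,0,0,0,0.7,-0.8,0.6,0,0,0,0,0.7,-0.9,-0.5,0,0,0,0,0.7,-0.9,-0.9,0,0,0,0,0.7,-0.9,-0.9,0,0,0,0,0.7,-0.9,-0.9,0,0,0,0,0.7,-0.9,-0.9,0,0,0,0,0.7,-0.9,-0.9,0,0,0,0,0.7])

```text
time: 21.58
tool_pos: [0.4377, -0.1402, 0.2163]
tcp_rot: [-2.899, 1.209, -0.003]
wrist_force: [0.4, -1.0, -0.5]
width: 0.701
```

Run:
```python
from h import *
go((.45,.18,.2))
```

```text
t 21.57 pos [ 0.4377 -0.1402  0.2163] shift [-7.29 -7.8   0.54] turn [-0.01 -0.02 -0.04] F [ 0.4 -1.  -0.5] w 0.701
```

>>> arm_command(steps=[-0.8,-0.9,0,0,0,0,0.7,-0.9,-0.9,0,0,0,0,0.7,-0.9,-0.95,0,0,0,0,0.7,-0.9,-0.95,0,0,0,0,0.7,-0.9,-0.95,0.1,0,0,0,0.7,-0.9,-0.95,0.1,0,0,0,0.7,-0.8,-0.9,0.1,0,0,0,0.7,-0.6,-0.7,0.1,0,0,0,0.7,-0.3,-0.3,0,0,0,0,0.7,0,0,0,0,0,0,0.7])

```text
time: 22.82
tool_pos: [0.4496, 0.1665, 0.2038]
tcp_rot: [-2.901, 1.207, -0.001]
wrist_force: [0.3, 0.0, 0.1]
width: 0.699
```

Run:
```python
from h import *
go((.464,.19,.2)); im,K,T=look("w17"); blobs(im,K,T,"green",.045)
```

```text
t 22.82 pos [0.4496 0.1665 0.2038] shift [-0.22 -0.89  0.13] turn [-0.   -0.01 -0.03] F [0.3 0.  0.1] w 0.699
[307.7 156.8] [298 148  20  19 258] [0.4651 0.1939 0.045 ]
```

View pics/w17.png

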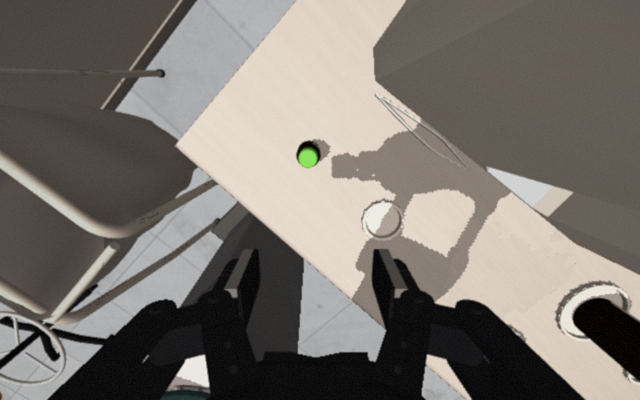

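>>> arm_command(steps=[-0.27,-1.0,0,0,0,0,0.7,0,0,0.7,0,0,0,0.7,0,0,1,0,0,0,0.7,0,0,1,0,0,0,0.7,0,0,1,0,0,0,0.7,0,0,1,0,0,0,0.7,0,0,0.7,0,0,0,0.7,0,0,0.2,0,0,0,0.7,0,0,0,0,0,0,0.7])

```text
time: 24.0
tool_pos: [0.4654, 0.1925, 0.0355]
tcp_rot: [2.899, -1.21, -0.0]
wrist_force: [0.6, 1.1, 1.2]
width: 0.7
```

Run:
```python
from h import *
go((.465,.1935,.0265)); im,K,T=look("w18")
```

```text
t 24.0 pos [0.4654 0.1925 0.0355] shift [-0.03 -0.02  0.3 ] turn [ 0.   -0.   -0.05] F [0.6 1.1 1.2] w 0.7
```

View pics/w18.png

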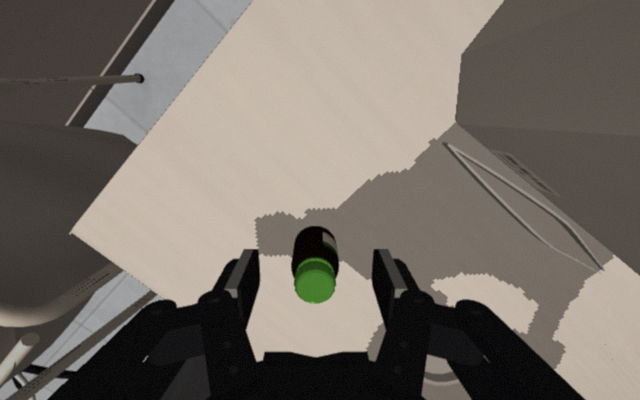

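>>> arm_command(steps=[-0.03,-0.02,0.27,0,0,0,0.7,0,0,0,0,0,0,0.7,0,0,0,0,0,0,0.35,0,0,0,0,0,0,0.1,0,0,0,0,0,0,0,0,0,0,0,0,0,0,0,0,0,0,0,0,0,0,0,0,0,0,0,0])

```text
time: 25.05
tool_pos: [0.4653, 0.1944, 0.0275]
tcp_rot: [-2.899, 1.208, -0.001]
wrist_force: [0.1, 0.1, 4.5]
width: 0.286
```

Run:
```python
from h import *
go((.468,.0735,.06)); im,K,T=look("w19")
```

```text
t 25.05 pos [0.4653 0.1944 0.0275] shift [ 2.93  2.77 -1.08] turn [-0.01 -0.   -0.04] F [0.1 0.1 4.5] w 0.286
```

View pics/w19.png

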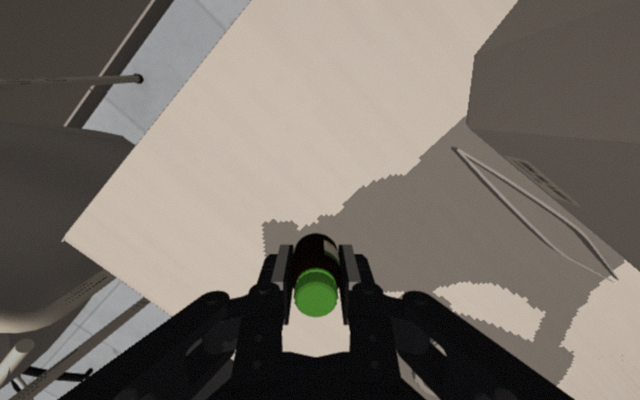

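>>> arm_command(steps=[0,0,-0.4,0,0,0,0,0,0,-0.8,0,0,0,0,0.4,0.4,0,0,0,0,0,0.7,0.7,0,0,0,0,0,0.8,0.7,0,0,0,0,0,0.6,0.6,0,0,0,0,0,0.43,0.37,0,0,0,0,0,0,0,0,0,0,0,0])

```text
time: 26.1
tool_pos: [0.4674, 0.072, 0.0627]
tcp_rot: [2.898, -1.212, -0.001]
wrist_force: [-0.1, 0.0, -0.2]
width: 0.279
```

Run:
```python
from h import *
go((.468,.0735,.034)); im,K,T=look("w20")
def proj(p):
    q=np.linalg.inv(T)@np.append(p,1);q=K@q[:3];return (q[:2]/q[2]).round(1)
print([proj((.468+.025*c,.0735+.025*s,.01)) for c,s in((.707,.707),(.707,-.707),(-.707,.707))])
```

```text
t 26.1 pos [0.4674 0.072  0.0627] shift [-0.02 -0.05  0.96] turn [ 0.01  0.   -0.06] F [-0.1  0.  -0.2] w 0.279
[array([315.6, 191.5]), array([353.3, 227.1]), array([278.5, 227.5])]
```

View pics/w20.png

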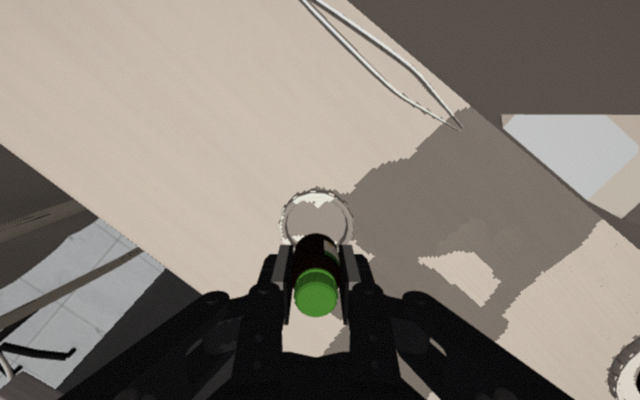

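>>> arm_command(steps=[0,-0.1,0.4,0,0,0,0,0,0,0.4,0,0,0,0,0,0,0.17,0,0,0,0,0,0,0,0,0,0,0])

```text
time: 26.65
tool_pos: [0.469, 0.0756, 0.0331]
tcp_rot: [2.899, -1.207, -0.003]
wrist_force: [-1.0, 0.2, -0.9]
width: 0.283
```

Run:
```python
from h import *
go((.468,.0735,.033)); im,K,T=look("w21")
```

```text
t 26.65 pos [0.469  0.0756 0.0331] shift [0.03 0.07 0.  ] turn [ 0.02  0.01 -0.04] F [-1.   0.2 -0.9] w 0.283
```

View pics/w21.png

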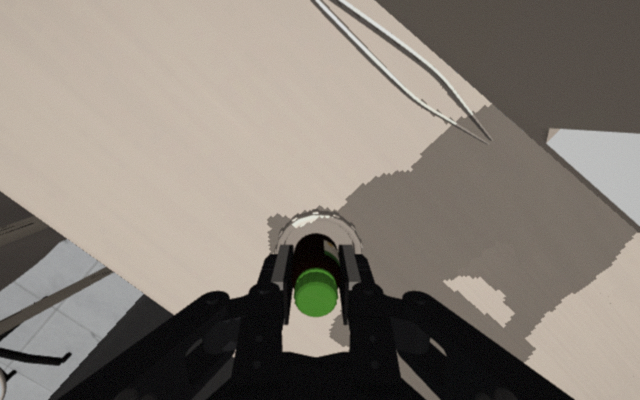

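Centred in the dish, so I'll release and rise.

>>> arm_command(steps=[0,0,0,0,0,0,0.4,0,0,0,0,0,0,0.55,0,0,0,0,0,0,0.55,0,0,0,0,0,0,0.55,0,0,-0.5,0,0,0,0.55,0,0,-0.9,0,0,0,0.6,0,0,-1,0,0,0,0.6,0,0,-1,0,0,0,0.6,0,0,-1,0,0,0,0.6,0,0,-0.6,0,0,0,0.6])

```text
time: 27.95
tool_pos: [0.4709, 0.0755, 0.1869]
tcp_rot: [-2.898, 1.208, -0.005]
wrist_force: [-0.2, 1.1, -0.3]
width: 0.601
```

Run:
```python
from h import *
from workcell import bot
go((.45,-.367,.21)); im,K,T=look("w22")
for n in ("top","scene"):
    d=bot.read_camera(n)["img"][:,:,::-1]
    c=d[130:310,150:480] if n=="top" else d[120:330,240:450]
    cv2.imwrite(f"pics/{n}9.png",cv2.resize(c,None,fx=2.4,fy=2.4,interpolation=2))
a=cv2.imread("pics/w22.png");b=cv2.imread("pics/top9.png")
cv2.imwrite("pics/f1.png",b)
```

```text
t 27.95 pos [0.4709 0.0755 0.1869] shift [ 9.99 10.88 -0.78] turn [-0.03 -0.02 -0.04] F [-0.2  1.1 -0.3] w 0.601
```

View pics/w22.png

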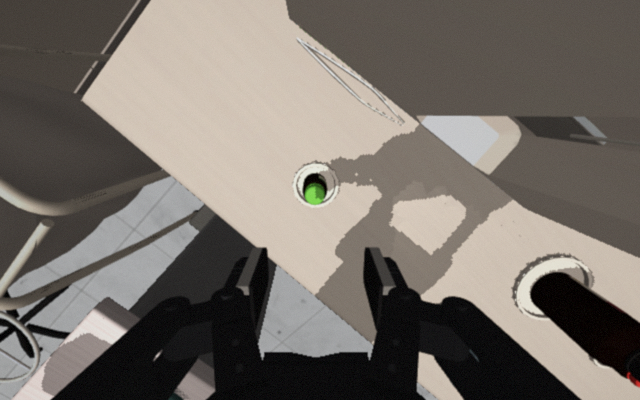

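View pics/top9.png

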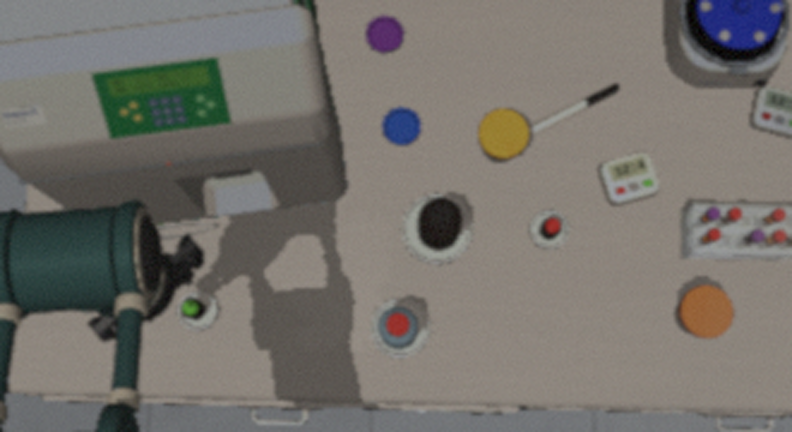

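View pics/scene9.png

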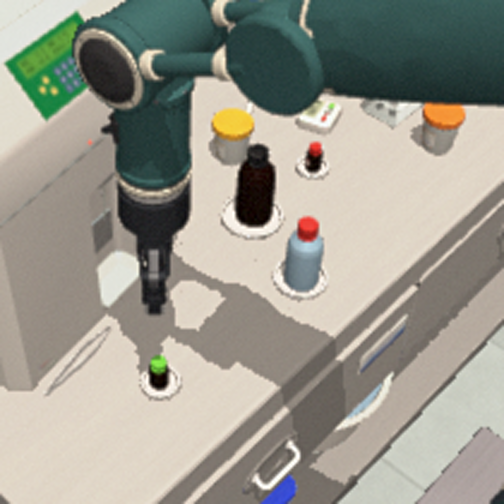

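Both fixed views show all four bottles upright inside their rims: large (440,222), medium (398,325), red vial (551,228) and green vial (192,308) in the top crop. The cups are still at (504,134) and (706,311), the same as before.

```bash
python3 -c "
from workcell import bot
print(bot.finish_job())"
```

```text
the job is handed in; nothing more can be done
None
```

All four bottles now stand in holders of their own size. The large bottle is in the largest holder and the medium bottle in the middle-sized one. The red-capped vial is in the small holder near (0.58, -0.37) m, and the green-capped vial in the small one near (0.47, 0.07) m. I handed the job in at about 28 s, well under the 109 s limit.

**Final checks:** The last top, scene and wrist pictures show all four bottles upright inside their rims. The two cups and the blue and purple look-alikes are where they started. The gripper was open, touching nothing and about 19 cm above the bench. The largest wrist force I read was about 6 N, while closing on the bottles.

**Small disagreements:** Positions from the scene and top cameras differed by 4–8 mm in y for the holders. Before lowering each bottle I compared the holder rim with the wrist camera and nudged the vials 1–2 mm where it differed. No checks failed, but the hand-in gave no verdict.

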